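# Bleed the air-duster tank

### The job

Let the air out of the blue-banded duster tank: first back its little knurled brass lock nut all the way off (counter-clockwise), letting no air out meanwhile, then press the freed valve tip right down and keep it down for two seconds, and let it spring back up. Be gentle: the valve core is only pressed in, and more than about 12 newtons of push or pull along the valve shifts it, which must not happen. Leave the orange-banded spare tank, the solder spool, the tape and the mug alone.

Things in the scene. Friction and masses are not known exactly. Their poses are not given: they have to be found in the camera images.
- tank: Aluminium duster tank with blue band and blue ring round its top, bolted down: rubber foot 96 mm wide, body 72 mm wide, domed top at 100 mm. Origin: centre of its underside; z runs up the valve's axis. On top, bottom to top: dark boss (22 mm wide, to 108 mm), steel stem (9 mm wide, ends in a flat shoulder), brass lock nut, red pin (5 mm wide), brass valve tip (8 mm wide, 8 mm tall, flat top).
- valve_foot (a point): Centre of the boss's top face, on the valve's axis, 108 mm above the bench. The stem comes out here; it is set by hand, so its shoulder stands 12 to 26 mm above this point, different each time and not measured: look or feel for it. While the pin is up, the top of the valve tip is always 25 mm above the shoulder.
- lock_nut (a joint): Turn of the knurled lock nut (14 mm wide, 9 mm tall), rad: 0 = down on the shoulder, grows counter-clockwise seen from above, end stop 4.2 = fully off; starts at 0 to 0.8. It climbs the pin 1.5 mm per rad and takes 0.05 N m. If kept from rising it pushes the pin down instead. Underside: shoulder + 1.5 mm x turn. The pin can go down only as far as the nut has climbed.
- valve_pin (a joint): How far the valve tip, with pin and nut, is pressed down, m: 0 = up (shut), 0.0035 = fully down. A spring returns it: 2.1 N to start, 4.2 N fully down. Air escapes beyond 0.0022.
- valve_core (a joint): How far the press-fitted valve core (the stem with all it carries) has been forced down into the tank (above 0) or pulled up out of it (below 0), m. It starts at 0 and stays there unless the valve, its nut or its tip is pushed or pulled along the axis with more than 14 N: then it slips, and the valve is spoilt.
- spare_tank: The spare tank, with orange band and orange ring round its top, bolted down, same size and shape as the other (stem standing 14 mm out of its boss). Origin: centre of its underside.
- spool: Loose solder spool standing on end, blue flanges 48 mm across, 42 mm tall. Origin: centre of its underside.
- tape: Loose roll of white tape lying flat, 56 mm across, 24 mm tall, hole 28 mm. Origin: centre of its underside.
- mug: Loose white mug, 80 mm across, 85 mm tall, handle towards its +y. Origin: centre of its underside.
There are look-alikes about, which are no part of the job. What is shaped like the tank but green or purple is not meant.

How it is judged (in metres and radians):
On the way, in this order (a step that is already met when the one before it is completed fails the run):
1. the lock nut is backed off to its end (value of joint lock_nut above 3.9 rad), for 0.1 s.
2. the freed valve tip is pressed down at least 2.8 mm for 1.5 s (value of joint valve_pin above 0.0028 m), for 1.5 s.
At the end, for the whole second after the job is handed in: The blue-banded tank's lock nut is fully backed off (beyond 3.9 of 4.2 rad) and its valve tip has sprung back up (less than 0.8 mm down) (value of joint lock_nut above 3.9 rad and value of joint valve_pin below 0.0008 m); the robot touches nothing.
It fails at once if air let out (tip more than 2.2 mm down) before the nut was backed off to its end (value of joint valve_pin above 0.0022 m and value of joint lock_nut below 3.9 rad).
It fails at once if the valve core forced more than 1 mm out of place, down or up (it slips at 14 N) (value of joint valve_core above 0.001 m or value of joint valve_core below -0.001 m).
It fails at once if the spare tank touched (contact force between spare_tank and the arm above 0.5 N).
It fails at once if the spool, the tape or the mug moved by more than 15 mm (distance of any of spool, tape, mug from where it was at the start of the episode above 0.015 m).
It also fails if it takes over 69 s, if anything falls off the work surface, if the arm or the gripper's body presses on something with over 40 N, if the wrist force passes 120 N, or if a joint passes its speed limit or range.

### The arm

A 6-joint arm with a two-finger parallel gripper is mounted at the origin on the work surface. World frame = base frame: x ahead of the robot, y to its left, z up, the work surface at z = 0. Lengths are in mm, angles in rad, forces in N, time in s.
With the tool pointing down it reaches from about 275 to 1000 mm from the base axis. Payload 8.4 kg.
Tool frame: the origin (TCP) lies on the mounting face of the last link; the fingertips stand 173 mm ahead of it and the grasp point (between the pads) lies 155 mm ahead of it; z points along the fingers, y is the line along which they close (so a half turn about z gives the same grasp; the last joint's range is limited). The gripper opens to 85 mm and grips with 20 to 120 N. Pads are 22 mm wide; open, the fingers measure 114 mm over their backs; the gripper's body (76 mm by 85 mm) begins 54 mm behind the grasp point. The pads swing forward as they close: fully open they stand 13 mm farther back than shut.
Start: joints at [-1.23, 0.353, 1.633, -0, 1.155, -0.002], TCP at [210.077, -588.64, 404.681] pointing down, gripper open.
Joint ranges: [-2.63, 2.63], [-0.92, 2.1], [0.06, 2.66], [-1.3, 4.44], [0, 2.69], [-3.02, 3.02]. Speed limits (rad/s): [2.22, 2.22, 2.79, 3.14, 3.14, 3.14].

### API

Orientations are given as [roll, pitch, yaw] about the fixed x, y, z axes, in that order (R = Rz(yaw) Ry(pitch) Rx(roll)).
In Python, from rig import r gives the robot as it stands.
- The arm moves only by the tool apply_moves, never from a script. Its argument "deltas" is a list of rows, each an object with "claw": the gripper command: -1 is fully open, 1 is shut, values between are in proportion; "delta_pos": the shift along the tool's x, y, z in cm, a list of three; "yaw": the turn about the tool's z in rad. In form: [{"claw": claw, "delta_pos": [tx, ty, tz], "yaw": yaw}, ...]. A call has 1 to 8 rows; each row shifts and turns the commanded pose from where the row before left it, along the tool's axes as they then stand; what a row does not reach is not made up. A row lasts 1/8 s, in which the tool goes at most 62.5 mm and 10.7 degrees, less where a joint would pass 70% of its speed; a pose out of reach is approached as far as the arm can. A call with a gripper value outside its range is refused whole. The fingers move at their own pace and stop on an object; "grip_force" is the grip in N (left out, the last holds). Time passes only in rows, so rows that do not move let the fingers close. It gives the time, the measured TCP pose, the force, the opening and the grip force at its end, in the units of the state.
- r.sense(): the state, without advancing time (a new reading comes with each control period).
- r.grab_frame(name): name is "scene" or "top"; returns a dict with "img" (400x640x3 uint8, blue, green, red), "z_map" (400x640 float32, mm along the optical axis (not along the pixel's ray), 0 where there is no reading), "fx", "fy", "cx", "cy" (pixels), "eye" and "rotation" of the camera in the world. Camera axes: x right, y up, looking along -z (the intrinsics and any distortion apply to the point x, -y, -z); pixel columns grow to the right and rows downward; lengths in mm; the calibration is good to about 2 mm. A picture is of the moment at which its call begins.
- r.sign_off(): hands the job in; it is judged then, once.
The state is a dict: "clock": time; "qpos": joint angles; "qvel": joint speeds; "joint_efforts": joint torques, N m; "eef_pos": TCP position; "tcp_rot": TCP orientation; "contact_force": force on the tool from outside, world axes, zero at the start; "wrist_torque": the same for the moment, N m; "opening": opening from 0.0 (shut) to 1.0 (fully open); "grasp_force": force on a finger pad.
Only numpy, scipy, OpenCV 4.12 (cv2) and the standard library are available. Lean on these libraries where they do the work, as an engineer would, in place of code of your own. Each camera call takes 0.05 s, during which the arm holds its last target. There are 200 camera calls.

## Working session

There is one attempt and no reset: what is moved stays moved. The work goes in short steps, Python scripts to look and compute and a tool call to move; the robot and the scene stay as the last step left them, time stands still between calls to the robot, and variables do not carry over. Pictures are saved under pics/ and viewed, at most 10 in all, crops included, and the job is handed in when it is done.

Besides the shell and the picture viewer there is one more tool, called after "Emit:" as a command line: name --argument value ..., lists and objects as JSON in quotes. apply_moves: Moves the arm, as the interface text tells. Its arguments: {"type":"object","properties":{"deltas":{"type":"array"},"grip_force":{"type":"number"}},"required":["deltas"]}

```bash
mkdir -p pics; ls; python3 - <<'E'
from rig import r
import cv2,numpy as np
for n in ("scene","top"):
    f=r.grab_frame(n); cv2.imwrite(f"pics/{n}0.png",f["img"]); np.savez(f"{n}0.npz",**f)
    print(n,f["fx"],f["fy"],f["cx"],f["cy"],f["eye"],np.round(f["rotation"],3).tolist(),[k for k in f])
print(r.sense())
E
```

```text
pics
scene 507.6876179116761 507.6876179116761 318.85372405366024 199.55039068116227 [1129.3184693  -713.01102227  724.87462838] [0.983, 0.02, 0.609] ['img', 'z_map', 'fx', 'fy', 'cx', 'cy', 'eye', 'rotation']
top 424.6220291163523 424.6220291163523 320.69589087392876 203.25523904845815 [ 451.45084257   34.79951002 1136.01677607] [0.121, -0.014, -1.596] ['img', 'z_map', 'fx', 'fy', 'cx', 'cy', 'eye', 'rotation']
{'clock': 0.1, 'qpos': array([-1.23040426e+00,  3.53598710e-01,  1.63408628e+00,  1.60012652e-05,
        1.15518811e+00, -2.39603848e-03]), 'qvel': array([-3.33126901e-04, -1.58041410e-03, -7.92576199e-04, -1.00922027e-04,
        8.26670818e-05, -1.19364289e-05]), 'joint_efforts': array([ 2.81304659e-03, -6.06355405e+01, -3.42820573e+01,  2.43670493e-04,
        3.82801911e-03,  1.91822920e-05]), 'eef_pos': array([ 210.00318317, -588.43071496,  404.01288443]), 'tcp_rot': array([-3.14031225e+00, -1.76987416e-05,  3.42781622e-01]), 'contact_force': array([-0.09951779,  0.76387474, -0.28502627]), 'wrist_torque': array([-0.00176823,  0.04321207,  0.02166075]), 'grasp_force': 0.0, 'opening': 0.9985303457020223}
```

View pics/scene0.png

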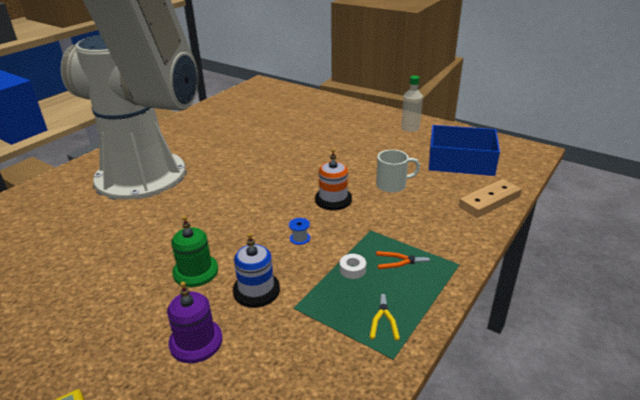

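View pics/top0.png

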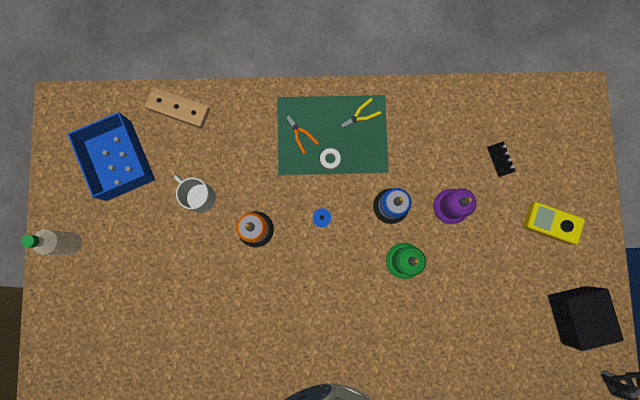

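Scene view: candidates are the blue-banded tank (scene 255,272; top 395,204), orange spare (333,183; 252,228), green (193,255; 408,261) and purple (193,325; 456,205). I choose the blue-banded one with a silver body. The spool (299,231), tape (352,266) and mug (393,170) are all clear of it.

```bash
cat > h.py <<'E'
import numpy as np,cv2
from scipy.spatial.transform import Rotation as R
def load(n): return dict(np.load(n))
def ray(f,u,v):
    d=np.array([(u-f["cx"])/f["fx"],-(v-f["cy"])/f["fy"],-1.0])
    return f["eye"],R.from_euler("xyz",f["rotation"]).apply(d)
def onz(f,u,v,z):
    e,d=ray(f,u,v); return e+d*(z-e[2])/d[2]
def proj(f,p):
    c=R.from_euler("xyz",f["rotation"]).inv().apply(np.asarray(p)-f["eye"])
    return f["cx"]+f["fx"]*c[0]/-c[2], f["cy"]-f["fy"]*c[1]/-c[2]
def pt(f,u,v):
    e,d=ray(f,u,v); return e+d*float(f["z_map"][int(v),int(u)])
E
python3 - <<'E'
from h import *
s,t=load("scene0.npz"),load("top0.npz")
a=cv2.resize(s["img"][225:310,215:300],(595,595),interpolation=cv2.INTER_CUBIC)[:595]
b=cv2.resize(t["img"][180:230,370:420],None,fx=4,fy=4,interpolation=cv2.INTER_CUBIC)
cv2.imwrite("pics/crop1.png",np.hstack([a[:590],np.pad(b,((0,390),(0,0),(0,0)))]))
# foot: dark mask top; pts by depth at tip
for v in range(232,262,2): print(v,[tuple(np.round(pt(s,u,v)).astype(int).tolist()) for u in (249,251,253)])
zz=np.array([[pt(t,u,v)[2] for u in range(388,408)] for v in range(190,216)])
i=np.unravel_index(zz.argmax(),zz.shape);print("top max",i[1]+388,i[0]+190,pt(t,i[1]+388,i[0]+190))
print(proj(s,pt(t,i[1]+388,i[0]+190)))
E
```

```text
232 [(439, -34, 2), (440, -29, 0), (443, -25, -2)]
234 [(580, -174, 147), (582, -171, 145), (451, -34, 2)]
236 [(581, -175, 143), (583, -172, 141), (454, -38, 0)]
238 [(580, -176, 138), (576, -166, 130), (458, -43, -1)]
240 [(579, -175, 132), (580, -171, 130), (584, -169, 130)]
242 [(582, -178, 131), (585, -176, 131), (585, -171, 128)]
244 [(581, -178, 126), (584, -176, 125), (586, -173, 124)]
246 [(580, -177, 119), (581, -173, 117), (575, -162, 107)]
248 [(579, -177, 114), (580, -173, 112), (583, -171, 112)]
250 [(577, -176, 108), (583, -176, 110), (582, -171, 106)]
252 [(582, -182, 109), (584, -178, 107), (588, -177, 108)]
254 [(582, -182, 104), (585, -180, 104), (589, -178, 104)]
256 [(582, -183, 100), (585, -180, 99), (589, -179, 100)]
258 [(585, -187, 99), (590, -186, 100), (592, -183, 100)]
260 [(588, -190, 98), (592, -189, 99), (593, -184, 96)]
top max 398 193 [ 451.45084257   34.79951002 1136.01677607]
(np.float64(204.69096626636565), np.float64(-549.5060539349561))
```

View pics/crop1.png

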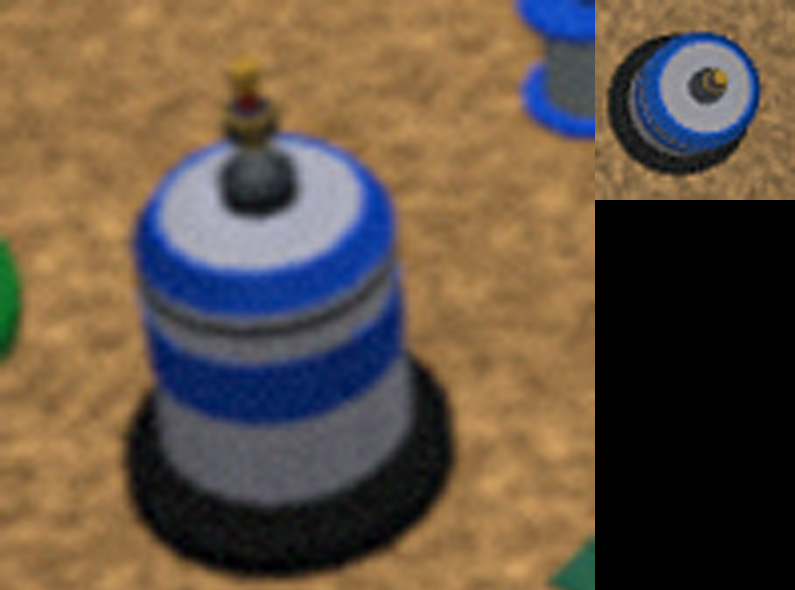

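The crop confirms the blue bands and blue ring. Its tip is at scene ≈(249.7,235), nut ≈(250.5,242), boss ≈(252,250). In the top view the tip is at ≈(401,199) and the disc centre ≈(398,202). Next I triangulate tip, disc and foot.

```bash
cat >> h.py <<'E'
def tri(fs,uvs):
    A=np.zeros((3,3));b=np.zeros(3);L=[]
    for f,(u,v) in zip(fs,uvs):
        e,d=ray(f,u,v);d=d/np.linalg.norm(d);P=np.eye(3)-np.outer(d,d);A+=P;b+=P@e;L.append((P,e))
    x=np.linalg.solve(A,b);return x,[np.linalg.norm(P@(x-e)) for P,e in L]
E
python3 - <<'E'
from h import *
s,t=load("scene0.npz"),load("top0.npz")
def crop(f,x0,x1,y0,y1):
    c=cv2.resize(f["img"][y0:y1,x0:x1],None,fx=8,fy=8,interpolation=cv2.INTER_CUBIC)
    return cv2.cvtColor(c,cv2.COLOR_BGR2HSV).astype(int)
def big(m):
    cs,_=cv2.findContours(m.astype(np.uint8),cv2.RETR_EXTERNAL,cv2.CHAIN_APPROX_NONE)
    return max(cs,key=cv2.contourArea)
out={}
for n,f,w in (("s",s,(215,300,225,310)),("t",t,(365,425,175,230))):
    h=crop(f,*w); H,S,V=h[...,0],h[...,1],h[...,2]
    off=lambda p:(w[0]+(p[0]+.5)/8-.5,w[2]+(p[1]+.5)/8-.5)
    white=(S<60)&(V>125)
    dark=(V<60)
    yel=(H>12)&(H<32)&(S>120)&(V>100)
    c=big(white); e=cv2.fitEllipse(cv2.convexHull(c)); out[n+"white"]=off(e[0]); print(n,"white",out[n+"white"],np.array(e[1])/8)
    c=big(dark); e=cv2.fitEllipse(cv2.convexHull(c)); print(n,"dark",off(e[0]),np.array(e[1])/8); out[n+"foot"]=off(e[0])
    # yellow near expected
    ex=(249.7,235.5) if n=="s" else (401.5,199)
    yy,xx=np.nonzero(yel); X,Y=off((xx,yy)); k=np.hypot(X-ex[0],Y-ex[1])<2.5
    out[n+"tip"]=(X[k].mean(),Y[k].mean()); print(n,"tip",out[n+"tip"],k.sum()/64, X[k].min(),X[k].max(),Y[k].min(),Y[k].max())
for k in ("white","tip","foot"): print(k,tri((s,t),(out["s"+k],out["t"+k])))
for z in (5,10): print(onz(t,*out["tfoot"],z),onz(s,*out["sfoot"],z))
E
```

```text
s white (251.75294494628906, 253.78949737548828) [17.55935478 27.80503845]
s dark (255.86788940429688, 289.08582305908203) [35.79115295 47.20756149]
s tip (np.float64(249.72339743589743), np.float64(235.0819871794872)) 15.234375 247.3125 252.1875 233.0625 237.6875
t white (397.1086006164551, 201.43870544433594) [21.68411636 22.15387917]
t dark (390.7126007080078, 205.66621208190918) [34.90812302 35.68763733]
t tip (np.float64(400.83942644483363), np.float64(198.97624781085815)) 8.921875 399.1875 402.4375 197.1875 200.6875
white (array([ 578.25930754, -171.87559623,   95.75842438]), [np.float64(0.4283185434241705), np.float64(0.4283185434241194)])
tip (array([ 578.50240344, -171.80197508,  141.41788601]), [np.float64(0.6092029164198941), np.float64(0.6092029164198923)])
foot (array([ 578.46034292, -172.45163148,    3.33940395]), [np.float64(0.4476466581412572), np.float64(0.4476466581412073)])
[ 577.95059054 -172.45684433    5.        ] [ 580.06849056 -173.40513298    5.        ]
[ 577.39136034 -171.54060525   10.        ] [ 583.8833908  -177.15304871   10.        ]
```

Emit:
apply_moves --deltas '[{"claw": 0.0,"delta_pos": [4.87,-2.68,0],"yaw": 0},{"claw": 0.0,"delta_pos": [4.87,-2.68,0],"yaw": 0},{"claw": 0.0,"delta_pos": [4.87,-2.68,0],"yaw": 0},{"claw": 0.0,"delta_pos": [4.87,-2.68,0],"yaw": 0},{"claw": 0.0,"delta_pos": [4.87,-2.68,0],"yaw": 0},{"claw": 0.0,"delta_pos": [4.87,-2.68,0],"yaw": 0},{"claw": 0.0,"delta_pos": [4.87,-2.68,0],"yaw": 0},{"claw": 0.0,"delta_pos": [4.87,-2.68,0],"yaw": 0}]' --grip_force 20

```text
clock: 1.1
eef_pos: [505.9, -254.2, 404.5]
tcp_rot: [-3.141, 0.0, 0.343]
contact_force: [0.0, 0.0, -0.8]
opening: 0.498
grasp_force: 0.0
```

Emit:
apply_moves --deltas '[{"claw": 0.0,"delta_pos": [4.87,-2.68,0],"yaw": 0},{"claw": 0.0,"delta_pos": [4.87,-2.68,0],"yaw": 0},{"claw": 0.0,"delta_pos": [0,0,0],"yaw": 0},{"claw": 0.0,"delta_pos": [0,0,0],"yaw": 0}]'

```text
clock: 1.6
eef_pos: [578.4, -172.5, 404.2]
tcp_rot: [-3.141, 0.001, 0.344]
contact_force: [0.2, -0.6, 0.2]
opening: 0.504
grasp_force: 0.0
```

```bash
python3 - <<'E'
from h import *
from rig import r
st=r.sense();print(st["qpos"].round(3),st["eef_pos"],st["tcp_rot"],st["contact_force"],st["opening"])
s=load("scene0.npz")
# profile along the valve axis in the scene view: axis at (578.4,-172)
im=cv2.GaussianBlur(s["img"],(3,1),0)
for z in range(106,152,2):
    u,v=proj(s,(578.4,-172,z)); p=cv2.getRectSubPix(s["img"],(3,1),(u,v)).reshape(-1,3).mean(0)
    h=cv2.cvtColor(np.uint8([[p]]),cv2.COLOR_BGR2HSV)[0,0]
    print(z,round(u,1),round(v,1),p.round().tolist(),h.tolist())
E
```

```text
[-0.292  0.321  1.681 -0.     1.141  0.935] [ 578.3738029  -172.45267176  404.1581364 ] [-3.14118704e+00  1.24115583e-03  3.43687624e-01] [ 0.16908189 -0.5741496   0.16421232] 0.503812880370449
106 251.0 249.7 [83.0, 79.0, 74.0] [103, 28, 82]
108 250.9 248.9 [87.0, 84.0, 78.0] [97, 27, 86]
110 250.9 248.1 [85.0, 82.0, 75.0] [98, 33, 85]
112 250.8 247.3 [83.0, 83.0, 78.0] [90, 15, 83]
114 250.7 246.5 [74.0, 80.0, 80.0] [26, 22, 80]
116 250.6 245.7 [55.0, 68.0, 73.0] [22, 63, 73]
118 250.5 244.9 [31.0, 50.0, 58.0] [21, 116, 57]
120 250.4 244.0 [28.0, 43.0, 53.0] [17, 125, 53]
122 250.3 243.2 [28.0, 54.0, 66.0] [21, 151, 66]
124 250.2 242.4 [36.0, 69.0, 85.0] [20, 150, 85]
126 250.1 241.6 [46.0, 68.0, 84.0] [17, 115, 84]
128 250.0 240.7 [50.0, 50.0, 68.0] [0, 65, 67]
130 249.9 239.9 [37.0, 31.0, 61.0] [175, 125, 61]
132 249.8 239.1 [26.0, 31.0, 68.0] [4, 160, 67]
134 249.7 238.2 [28.0, 50.0, 85.0] [11, 174, 85]
136 249.6 237.4 [28.0, 66.0, 96.0] [17, 183, 95]
138 249.5 236.6 [28.0, 76.0, 101.0] [19, 184, 101]
140 249.4 235.7 [33.0, 86.0, 113.0] [20, 183, 113]
142 249.3 234.9 [40.0, 108.0, 140.0] [20, 183, 139]
144 249.2 234.0 [51.0, 132.0, 172.0] [20, 179, 172]
146 249.1 233.2 [57.0, 130.0, 172.0] [19, 170, 171]
148 249.0 232.4 [67.0, 125.0, 165.0] [18, 151, 165]
150 248.8 231.5 [75.0, 123.0, 162.0] [17, 137, 162]
```

Emit:
apply_moves --deltas '[{"claw": 0.0,"delta_pos": [0,0,0],"yaw": 0.175},{"claw": 0.0,"delta_pos": [0,0,0],"yaw": 0.175},{"claw": 0.0,"delta_pos": [0,0,0],"yaw": 0.175},{"claw": 0.0,"delta_pos": [0,0,0],"yaw": 0.175},{"claw": 0.0,"delta_pos": [0,0,0],"yaw": 0.175},{"claw": 0.0,"delta_pos": [0,0,0],"yaw": 0.175},{"claw": 0.0,"delta_pos": [0,0,0],"yaw": 0.175},{"claw": 0.0,"delta_pos": [0,0,0],"yaw": 0.175}]'

```text
clock: 2.6
eef_pos: [577.6, -174.0, 404.6]
tcp_rot: [3.141, 0.0, -1.065]
contact_force: [-0.3, 0.7, -0.8]
opening: 0.5
grasp_force: 0.0
```

Emit:
apply_moves --deltas '[{"claw": 0.0,"delta_pos": [0,0,2],"yaw": 0.175},{"claw": 0.0,"delta_pos": [0,0,2],"yaw": 0},{"claw": 0.0,"delta_pos": [0,0,2],"yaw": 0},{"claw": 0.0,"delta_pos": [0,0,1],"yaw": 0},{"claw": 0.0,"delta_pos": [0,0,0],"yaw": 0},{"claw": 0.0,"delta_pos": [0,0,0],"yaw": 0}]'

```text
clock: 3.35
eef_pos: [578.8, -173.0, 335.5]
tcp_rot: [-3.141, -0.001, -1.233]
contact_force: [-0.0, 0.6, 0.7]
opening: 0.501
grasp_force: 0.0
```

```bash
python3 - <<'E'
from h import *
from rig import r
st=r.sense();print(st["qpos"].round(3),st["eef_pos"],st["tcp_rot"],st["contact_force"],st["wrist_torque"])
f=r.grab_frame("scene");np.savez("s1.npz",**f)
cv2.imwrite("pics/s1.png",cv2.resize(f["img"][150:290,180:330],None,fx=4,fy=4,interpolation=cv2.INTER_CUBIC))
E
```

```text
[-0.293  0.393  1.742 -0.     1.005  2.511] [ 578.75890467 -172.96987108  335.46078955] [-3.14077488e+00 -6.31608819e-04 -1.23268764e+00] [-0.04509076  0.57431702  0.6851308 ] [0.03357821 0.01754554 0.02892152]
```

View pics/s1.png

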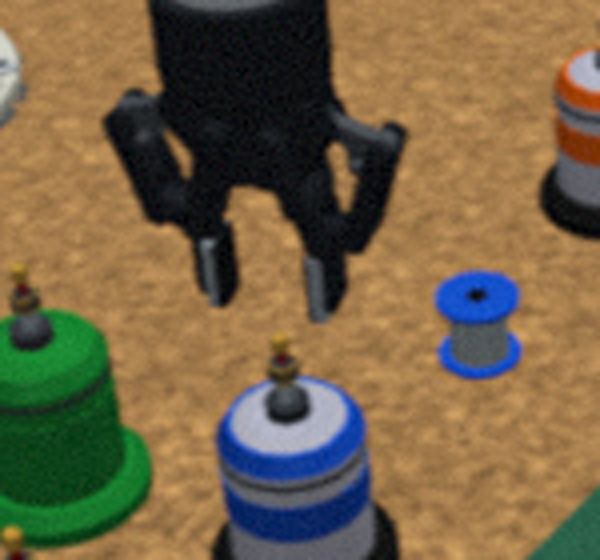

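Scene crop: the open fingers (tips ≈(215,300) and (320,315) in the crop) straddle the blue tank's valve (tip ≈(280,342)). I descend and close on the nut.

Emit:
apply_moves --deltas '[{"claw": 0.0,"delta_pos": [-0.05,0,1.5],"yaw": 0},{"claw": 0.0,"delta_pos": [0,0,1.5],"yaw": 0},{"claw": 0.0,"delta_pos": [0,0,1.5],"yaw": 0},{"claw": 0.0,"delta_pos": [0,0,0.4],"yaw": 0},{"claw": 0.3,"delta_pos": [0,0,0],"yaw": 0},{"claw": 0.4,"delta_pos": [0,0,0],"yaw": 0},{"claw": 0.5,"delta_pos": [0,0,0],"yaw": 0},{"claw": 0.5,"delta_pos": [0,0,0],"yaw": 0}]'

```text
clock: 4.4
eef_pos: [578.6, -172.1, 286.1]
tcp_rot: [-3.141, -0.0, -1.232]
contact_force: [0.3, 0.1, 0.8]
opening: 0.251
grasp_force: 0.0
```

```bash
python3 - <<'E'
from h import *
from rig import r
st=r.sense();print(st["eef_pos"],st["contact_force"],st["opening"],st["wrist_torque"])
s,t=r.grab_frame("scene"),r.grab_frame("top");np.savez("s2.npz",**s);np.savez("t2.npz",**t)
a=cv2.resize(s["img"][205:275,215:290],None,fx=7,fy=7,interpolation=cv2.INTER_CUBIC)
cv2.imwrite("pics/s2.png",a)
E
```

```text
[ 578.57633411 -172.07827077  286.0565479 ] [0.31207017 0.11531511 0.78509204] 0.2511350223103609 [ 0.00932786 -0.01442765 -0.02755387]
```

View pics/s2.png

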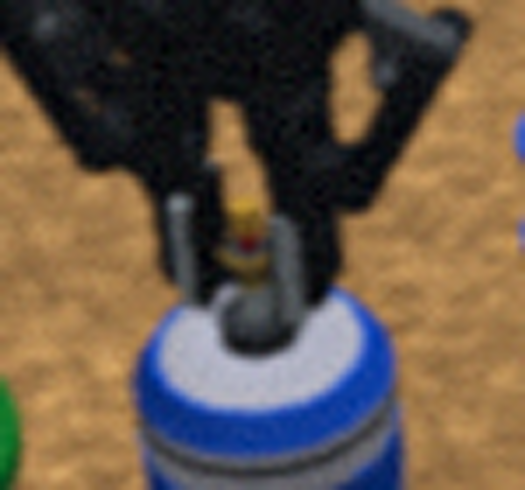

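Fingers straddle the nut (gold at crop ≈(245,262)), tips just above the dome and beside the boss. I close in gently.

Emit:
apply_moves --deltas '[{"claw": 0.6,"delta_pos": [0,0,0],"yaw": 0},{"claw": 0.64,"delta_pos": [0,0,0],"yaw": 0},{"claw": 0.66,"delta_pos": [0,0,0],"yaw": 0},{"claw": 0.68,"delta_pos": [0,0,0],"yaw": 0},{"claw": 0.7,"delta_pos": [0,0,0],"yaw": 0}]' --grip_force 20

```text
clock: 5.12
eef_pos: [578.3, -172.1, 285.6]
tcp_rot: [3.141, 0.0, -1.232]
contact_force: [-2.4, -1.0, 1.2]
opening: 0.151
grasp_force: 11.9
```

Emit:
apply_moves --deltas '[{"claw": 0.75,"delta_pos": [0,0,0],"yaw": 0},{"claw": 0.8,"delta_pos": [0,0,0],"yaw": 0},{"claw": 0.8,"delta_pos": [0,0,0],"yaw": 0}]'

```text
clock: 5.5
eef_pos: [578.3, -172.1, 285.6]
tcp_rot: [3.141, 0.0, -1.232]
contact_force: [-3.9, -1.7, 3.1]
opening: 0.148
grasp_force: 19.5
```

Emit:
apply_moves --deltas '[{"claw": 0.8,"delta_pos": [0,0.03,-0.01],"yaw": 0},{"claw": 0.8,"delta_pos": [0,0,0],"yaw": 0}]'

```text
clock: 5.75
eef_pos: [578.2, -172.2, 285.7]
tcp_rot: [-3.142, 0.0, -1.232]
contact_force: [-2.2, -1.0, 0.3]
opening: 0.148
grasp_force: 19.5
```

Emit:
apply_moves --deltas '[{"claw": 0.8,"delta_pos": [0,0,-0.01],"yaw": -0.1},{"claw": 0.8,"delta_pos": [0,0,-0.01],"yaw": -0.1},{"claw": 0.8,"delta_pos": [0,0,-0.01],"yaw": -0.1},{"claw": 0.8,"delta_pos": [0,0,0],"yaw": 0}]'

```text
clock: 6.25
eef_pos: [578.3, -172.1, 286.1]
tcp_rot: [-3.141, -0.0, -0.933]
contact_force: [-1.3, -1.5, 2.0]
opening: 0.146
grasp_force: 19.5
```

Emit:
apply_moves --deltas '[{"claw": 0.8,"delta_pos": [0,0,0],"yaw": -0.1},{"claw": 0.8,"delta_pos": [0,0,0],"yaw": -0.1},{"claw": 0.8,"delta_pos": [0,0,-0.01],"yaw": -0.1},{"claw": 0.8,"delta_pos": [0,0,0],"yaw": 0}]'

```text
clock: 6.75
eef_pos: [578.3, -172.1, 286.3]
tcp_rot: [-3.141, -0.0, -0.635]
contact_force: [-1.0, 0.2, 1.0]
opening: 0.146
grasp_force: 19.6
```

Emit:
apply_moves --deltas '[{"claw": 0.8,"delta_pos": [0,0,-0.015],"yaw": -0.1},{"claw": 0.8,"delta_pos": [0,0,-0.015],"yaw": -0.1},{"claw": 0.8,"delta_pos": [0,0,-0.015],"yaw": -0.1},{"claw": 0.8,"delta_pos": [0,0,0],"yaw": 0}]'

```text
clock: 7.25
eef_pos: [578.4, -172.0, 286.8]
tcp_rot: [-3.141, -0.0, -0.336]
contact_force: [-0.3, 0.8, 1.5]
opening: 0.148
grasp_force: 19.6
```

```bash
cat > avg.py <<'E'
from h import *
from rig import r
F=[];T=[];Z=[]
for i in range(6):
    f=r.grab_frame("scene");s=r.sense();F.append(s["contact_force"]);T.append(s["wrist_torque"]);Z.append(s["eef_pos"])
F,T=np.array(F),np.array(T)
print(F.mean(0).round(2),F.std(0).round(2),T.mean(0).round(3),np.mean(Z,0).round(2),s["qpos"].round(3),s["clock"])
E
python3 avg.py
```

```text
[-0.57  1.95  1.52] [0.32 0.3  0.44] [ 0.295  0.143 -0.025] [ 578.36 -172.03  286.71] [-0.292  0.452  1.777  0.     0.911  1.613] 7.55
```

Emit:
apply_moves --deltas '[{"claw": 0.8,"delta_pos": [0,0,-0.005],"yaw": -0.1},{"claw": 0.8,"delta_pos": [0,0,-0.01],"yaw": -0.1},{"claw": 0.8,"delta_pos": [0,0,-0.01],"yaw": -0.1},{"claw": 0.8,"delta_pos": [0,0,-0.01],"yaw": -0.1},{"claw": 0.8,"delta_pos": [0,0,0],"yaw": 0}]'

```text
clock: 8.18
eef_pos: [578.4, -172.0, 287.1]
tcp_rot: [-3.141, -0.0, 0.066]
contact_force: [0.1, 2.6, 1.4]
opening: 0.148
grasp_force: 19.6
```

```bash
python3 avg.py
```

```text
[0.27 4.2  1.74] [0.9  0.39 0.53] [ 0.707 -0.053 -0.005] [ 578.34 -171.99  287.03] [-0.292  0.452  1.777  0.     0.912  1.212] 8.475
```

Emit:
apply_moves --deltas '[{"claw": 0.8,"delta_pos": [0,-0.03,0],"yaw": 0},{"claw": 0.8,"delta_pos": [0,0,-0.01],"yaw": -0.1},{"claw": 0.8,"delta_pos": [0,0,-0.015],"yaw": -0.1},{"claw": 0.8,"delta_pos": [0,0,-0.015],"yaw": -0.1},{"claw": 0.8,"delta_pos": [0,0,-0.015],"yaw": -0.1},{"claw": 0.8,"delta_pos": [0,0,-0.015],"yaw": -0.1},{"claw": 0.8,"delta_pos": [0,0,-0.015],"yaw": -0.1},{"claw": 0.8,"delta_pos": [0,0,0],"yaw": 0}]'

```text
clock: 9.48
eef_pos: [578.3, -171.8, 287.9]
tcp_rot: [3.142, -0.0, 0.667]
contact_force: [0.9, 5.4, 2.2]
opening: 0.151
grasp_force: 19.7
```

```bash
python3 avg.py
```

```text
[0.58 5.04 1.87] [0.49 0.45 0.27] [ 0.8   -0.138  0.001] [ 578.24 -171.78  287.84] [-0.291  0.451  1.777  0.     0.914  0.614] 9.775
```

Emit:
apply_moves --deltas '[{"claw": 0.8,"delta_pos": [0.02,-0.03,0],"yaw": 0},{"claw": 0.8,"delta_pos": [0,0,-0.01],"yaw": -0.1},{"claw": 0.8,"delta_pos": [0,0,-0.015],"yaw": -0.1},{"claw": 0.8,"delta_pos": [0,0,-0.015],"yaw": -0.1},{"claw": 0.8,"delta_pos": [0,0,-0.015],"yaw": -0.1},{"claw": 0.8,"delta_pos": [0,0,-0.015],"yaw": -0.1},{"claw": 0.8,"delta_pos": [0,0,-0.015],"yaw": -0.1},{"claw": 0.8,"delta_pos": [0,0,0],"yaw": 0}]'

```text
clock: 10.78
eef_pos: [578.1, -171.6, 288.7]
tcp_rot: [-3.142, 0.0, 1.266]
contact_force: [1.1, 3.7, 1.9]
opening: 0.149
grasp_force: 19.7
```

```bash
python3 avg.py
```

```text
[0.58 4.06 2.32] [0.44 0.2  0.31] [ 0.583 -0.003  0.006] [ 578.13 -171.55  288.67] [-0.291  0.45   1.777 -0.     0.915  0.013] 11.075
```

Emit:
apply_moves --deltas '[{"claw": 0.8,"delta_pos": [0,0,-0.01],"yaw": -0.1},{"claw": 0.8,"delta_pos": [0,0,-0.015],"yaw": -0.1},{"claw": 0.8,"delta_pos": [0,0,-0.015],"yaw": -0.1},{"claw": 0.8,"delta_pos": [0,0,-0.015],"yaw": -0.1},{"claw": 0.8,"delta_pos": [0,0,-0.015],"yaw": -0.1},{"claw": 0.8,"delta_pos": [0,0,-0.015],"yaw": -0.1},{"claw": 0.8,"delta_pos": [0,0,-0.015],"yaw": -0.1},{"claw": 0.8,"delta_pos": [0,0,-0.015],"yaw": -0.1}]'

```text
clock: 12.08
eef_pos: [577.9, -171.6, 289.7]
tcp_rot: [-3.141, -0.0, 2.07]
contact_force: [0.2, 3.3, 2.8]
opening: 0.149
grasp_force: 19.7
```

```bash
python3 avg.py
```

```text
[-1.69  2.95  2.1 ] [0.36 0.72 0.35] [ 0.483  0.221 -0.025] [ 577.95 -171.56  289.73] [-0.291  0.448  1.776 -0.     0.918 -0.786] 12.375
```

Emit:
apply_moves --deltas '[{"claw": 0.8,"delta_pos": [0,0,0],"yaw": -0.1},{"claw": 0.8,"delta_pos": [0,0,-0.01],"yaw": -0.1},{"claw": 0.8,"delta_pos": [0,0,-0.01],"yaw": -0.1},{"claw": 0.8,"delta_pos": [0,0,-0.01],"yaw": -0.1},{"claw": 0.8,"delta_pos": [0,0,0],"yaw": 0}]'

```text
clock: 13.0
eef_pos: [578.4, -172.0, 290.3]
tcp_rot: [-3.141, 0.001, 2.466]
contact_force: [0.1, -0.9, 2.2]
opening: 0.148
grasp_force: 19.7
```

```bash
python3 avg.py
```

```text
[ 0.2  -2.36  1.9 ] [0.21 1.1  0.36] [-0.398 -0.03  -0.09 ] [ 578.37 -171.93  290.31] [-2.910e-01  4.480e-01  1.775e+00 -1.000e-03  9.180e-01 -1.187e+00] 13.3
```

Emit:
apply_moves --deltas '[{"claw": 0.8,"delta_pos": [0,0,0],"yaw": -0.1},{"claw": 0.8,"delta_pos": [0,0,-0.01],"yaw": -0.1},{"claw": 0.8,"delta_pos": [0,0,-0.01],"yaw": -0.1},{"claw": 0.8,"delta_pos": [0,0,0],"yaw": 0}]'

```text
clock: 13.8
eef_pos: [577.7, -171.5, 290.1]
tcp_rot: [-3.141, -0.001, 2.767]
contact_force: [-2.9, -1.9, 1.9]
opening: 0.147
grasp_force: 19.7
```

```bash
python3 avg.py
```

```text
[-3.56 -2.02  1.94] [0.63 0.5  0.34] [-0.339  0.535  0.037] [ 577.79 -171.48  290.12] [-0.291  0.447  1.776 -0.     0.919 -1.487] 14.1
```

Emit:
apply_moves --deltas '[{"claw": 0.8,"delta_pos": [0,0,0],"yaw": -0.1},{"claw": 0.8,"delta_pos": [0,0,0],"yaw": -0.1},{"claw": 0.8,"delta_pos": [0,0,0],"yaw": -0.1},{"claw": 0.8,"delta_pos": [0,0,0],"yaw": 0}]'

```text
clock: 14.6
eef_pos: [578.2, -171.6, 290.3]
tcp_rot: [-3.141, 0.0, 3.067]
contact_force: [-3.4, -2.8, 1.6]
opening: 0.151
grasp_force: 19.7
```

```bash
python3 avg.py
```

```text
[-2.31 -3.5   1.38] [0.5  0.55 0.4 ] [-0.496  0.424  0.02 ] [ 578.2  -171.59  290.37] [-0.291  0.447  1.776 -0.     0.918 -1.787] 14.9
```

Emit:
apply_moves --deltas '[{"claw": 0.8,"delta_pos": [0,0,0],"yaw": -0.1},{"claw": 0.8,"delta_pos": [0,0,0],"yaw": -0.1},{"claw": 0.8,"delta_pos": [0,0,0],"yaw": -0.1},{"claw": 0.8,"delta_pos": [0,0,0],"yaw": -0.1},{"claw": 0.8,"delta_pos": [0,0,0],"yaw": -0.1},{"claw": 0.8,"delta_pos": [0,0,0],"yaw": 0}]'

```text
clock: 15.65
eef_pos: [578.6, -171.3, 290.5]
tcp_rot: [-3.141, 0.001, -2.717]
contact_force: [1.1, -0.8, 1.7]
opening: 0.147
grasp_force: 19.7
```

```bash
python3 avg.py
```

```text
[ 1.66 -0.36  2.2 ] [0.72 0.76 0.75] [-0.013 -0.221 -0.132] [ 578.59 -171.38  290.55] [-2.910e-01  4.470e-01  1.775e+00  1.000e-03  9.180e-01 -2.287e+00] 15.95
```

Emit:
apply_moves --deltas '[{"claw": 0.8,"delta_pos": [0,0,0],"yaw": -0.1},{"claw": 0.8,"delta_pos": [0,0,0],"yaw": -0.1},{"claw": 0.8,"delta_pos": [0,0,0],"yaw": -0.1},{"claw": 0.8,"delta_pos": [0,0,0],"yaw": -0.1}]'

```text
clock: 16.45
eef_pos: [578.0, -171.7, 290.3]
tcp_rot: [3.142, -0.001, -2.313]
contact_force: [0.0, -1.8, 2.0]
opening: 0.148
grasp_force: 19.8
```

```bash
python3 avg.py
```

```text
[-0.36 -2.39  2.02] [0.63 0.43 0.36] [-0.429  0.112  0.022] [ 578.02 -171.67  290.28] [-0.291  0.447  1.776 -0.     0.919 -2.686] 16.75
```

Emit:
apply_moves --deltas '[{"claw": 0.6,"delta_pos": [0,0,0],"yaw": 0},{"claw": 0.4,"delta_pos": [0,0,0],"yaw": 0},{"claw": 0.2,"delta_pos": [0,0,0],"yaw": 0},{"claw": 0.2,"delta_pos": [0,0,-1],"yaw": 0},{"claw": 0.2,"delta_pos": [0,0,-3],"yaw": 0},{"claw": 0.2,"delta_pos": [0,0,-3],"yaw": 0},{"claw": 0.2,"delta_pos": [0,0,0],"yaw": 0}]'

```text
clock: 17.62
eef_pos: [579.0, -171.7, 363.5]
tcp_rot: [-3.137, 0.002, -2.315]
contact_force: [0.2, 0.7, 1.4]
opening: 0.396
grasp_force: 0.0
```

```bash
python3 avg.py; python3 - <<'E'
from h import *
from rig import r
f=r.grab_frame("scene");np.savez("s3.npz",**f);s=load("scene0.npz")
c=lambda f:cv2.resize(f["img"][225:260,230:270],None,fx=9,fy=9,interpolation=cv2.INTER_CUBIC)
cv2.imwrite("pics/s3.png",np.hstack([c(s),c(f)]))
E
```

```text
[-0.23 -0.15 -0.15] [0.17 0.58 0.5 ] [-0.007  0.03   0.003] [ 577.97 -171.43  360.16] [-0.291  0.365  1.725  0.     1.053 -2.688] 17.925
```

View pics/s3.png

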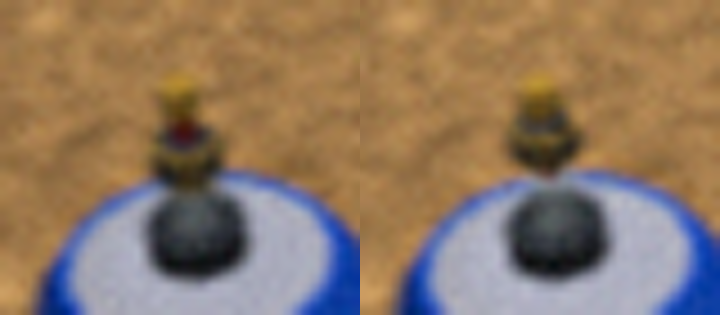

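The right crop shows the nut risen by about 5 mm to just under the tip (≈(543,138) against (187,158) before). I regrip and turn further, to be sure it is at the end stop.

Emit:
apply_moves --deltas '[{"claw": 0.3,"delta_pos": [0,0,0],"yaw": 0.18},{"claw": 0.3,"delta_pos": [0,0,0],"yaw": 0.18},{"claw": 0.3,"delta_pos": [0,0,0],"yaw": 0.18},{"claw": 0.3,"delta_pos": [0,0,0],"yaw": 0.18},{"claw": 0.3,"delta_pos": [0,0,0],"yaw": 0.18},{"claw": 0.3,"delta_pos": [0,0,0],"yaw": 0.18},{"claw": 0.3,"delta_pos": [0,0,0],"yaw": 0.18},{"claw": 0.3,"delta_pos": [0,0,0],"yaw": 0.18}]'

```text
clock: 18.98
eef_pos: [578.1, -171.5, 359.7]
tcp_rot: [-3.141, -0.001, 2.522]
contact_force: [-0.2, 0.4, 0.2]
opening: 0.348
grasp_force: 0.0
```

Emit:
apply_moves --deltas '[{"claw": 0.4,"delta_pos": [0,0,3],"yaw": 0},{"claw": 0.4,"delta_pos": [0,0,2],"yaw": 0},{"claw": 0.4,"delta_pos": [0,0,1],"yaw": 0},{"claw": 0.4,"delta_pos": [0,0,0.9],"yaw": 0},{"claw": 0.4,"delta_pos": [0,0,0],"yaw": 0},{"claw": 0.4,"delta_pos": [0,0,0],"yaw": 0}]'

```text
clock: 19.73
eef_pos: [578.4, -171.6, 291.9]
tcp_rot: [3.141, 0.001, 2.528]
contact_force: [-0.1, 0.3, -0.1]
opening: 0.297
grasp_force: 0.0
```

```bash
python3 avg.py
```

```text
[ 0.01 -0.02 -0.19] [0.36 0.3  0.23] [ 0.028 -0.012  0.019] [ 578.34 -171.56  291.87] [-0.291  0.446  1.775 -0.     0.92  -1.248] 20.025
```

Emit:
apply_moves --deltas '[{"claw": 0.6,"delta_pos": [0,0,0],"yaw": 0},{"claw": 0.66,"delta_pos": [0,0,0],"yaw": 0},{"claw": 0.7,"delta_pos": [0,0,0],"yaw": 0},{"claw": 0.8,"delta_pos": [0,0,0.02],"yaw": 0},{"claw": 0.8,"delta_pos": [0,0,0.02],"yaw": 0},{"claw": 0.8,"delta_pos": [0,0,0],"yaw": 0}]' --grip_force 25

```text
clock: 20.78
eef_pos: [578.1, -171.6, 290.9]
tcp_rot: [-3.141, -0.0, 2.528]
contact_force: [-2.6, -3.1, 2.7]
opening: 0.143
grasp_force: 24.4
```

```bash
python3 avg.py
```

```text
[-2.02 -3.03  1.8 ] [0.2  0.33 0.4 ] [-0.484  0.345  0.002] [ 578.11 -171.61  290.93] [-0.291  0.447  1.775 -0.     0.92  -1.248] 21.075
```

Emit:
apply_moves --deltas '[{"claw": 0.8,"delta_pos": [0,0,0],"yaw": -0.1},{"claw": 0.8,"delta_pos": [0,0,0],"yaw": -0.1},{"claw": 0.8,"delta_pos": [0,0,0],"yaw": 0}]'

```text
clock: 21.45
eef_pos: [577.8, -171.5, 290.7]
tcp_rot: [-3.141, -0.001, 2.727]
contact_force: [-4.3, -2.5, 2.7]
opening: 0.141
grasp_force: 24.4
```

```bash
python3 avg.py
```

```text
[-5.14 -2.47  2.06] [0.5  0.44 0.21] [-0.391  0.761 -0.164] [ 577.78 -171.44  290.71] [-0.291  0.447  1.776 -0.     0.92  -1.445] 21.75
```

Emit:
apply_moves --deltas '[{"claw": 0.8,"delta_pos": [0,0,0],"yaw": -0.1},{"claw": 0.8,"delta_pos": [0,0,0],"yaw": -0.1},{"claw": 0.8,"delta_pos": [0,0,0],"yaw": -0.1},{"claw": 0.8,"delta_pos": [0,0,0],"yaw": 0}]'

```text
clock: 22.25
eef_pos: [577.9, -171.6, 290.8]
tcp_rot: [-3.141, -0.001, 3.027]
contact_force: [-3.8, -4.3, 2.5]
opening: 0.141
grasp_force: 24.4
```

```bash
python3 avg.py
```

```text
[-4.12 -3.34  2.01] [0.62 0.31 0.44] [-0.532  0.627  0.064] [ 577.94 -171.56  290.8 ] [-0.291  0.447  1.776 -0.     0.92  -1.745] 22.55
```

Emit:
apply_moves --deltas '[{"claw": 0.6,"delta_pos": [0,0,0],"yaw": 0},{"claw": 0.4,"delta_pos": [0,0,0],"yaw": 0},{"claw": 0.3,"delta_pos": [0,0,0],"yaw": 0},{"claw": 0.3,"delta_pos": [0,0,-1],"yaw": 0},{"claw": 0.3,"delta_pos": [0,0,-2.5],"yaw": 0},{"claw": 1,"delta_pos": [0,0,-0.5],"yaw": 0},{"claw": 1,"delta_pos": [0,0,0],"yaw": 0},{"claw": 1,"delta_pos": [0,0,0],"yaw": 0}]' --grip_force 20

```text
clock: 23.55
eef_pos: [577.9, -171.4, 330.2]
tcp_rot: [3.141, -0.001, 3.028]
contact_force: [-0.2, -0.1, 0.0]
opening: -0.001
grasp_force: 0.0
```

Emit:
apply_moves --deltas '[{"claw": 1,"delta_pos": [0,0,0],"yaw": 0},{"claw": 1,"delta_pos": [0,0,0],"yaw": 0},{"claw": 1,"delta_pos": [0,0,0],"yaw": 0}]'

```text
clock: 23.92
eef_pos: [578.1, -171.5, 330.7]
tcp_rot: [3.141, -0.0, 3.028]
contact_force: [0.3, 0.0, 0.5]
opening: -0.002
grasp_force: 0.0
```

```bash
python3 avg.py
```

```text
[-0.02 -0.1   0.06] [0.46 0.54 0.64] [ 0.023  0.012 -0.004] [ 578.17 -171.51  330.89] [-0.291  0.397  1.748 -0.     0.997 -1.748] 24.225
```

```bash
python3 - <<'E'
from h import *
a,b=load("scene0.npz")["img"],load("s3.npz")["img"]
k=12
up=lambda i,y0,y1,x0,x1:cv2.resize(i[y0:y1,x0:x1],None,fx=k,fy=k,interpolation=cv2.INTER_CUBIC)
B=up(b,228,256,238,264)
for n,(y0,y1,x0,x1) in {"tip":(231,237,246,254),"nut":(240,246,245,256),"boss":(247,254,244,260)}.items():
    m=cv2.matchTemplate(B,up(a,y0,y1,x0,x1),cv2.TM_CCOEFF_NORMED);_,v,_,p=cv2.minMaxLoc(m)
    print(n,round(v,2),"dx",p[0]/k+238-x0,"dy",p[1]/k+228-y0)
s=load("scene0.npz");print(np.subtract(proj(s,(578.4,-172,130)),proj(s,(578.4,-172,124))))
E
```

```text
tip 0.97 dx 0.1666666666666572 dy 0.0
nut 0.84 dx -0.3333333333333428 dy -2.083333333333343
boss 1.0 dx 0.0 dy 0.08333333333334281
[-0.29922219 -2.48434206]
```

Emit:
apply_moves --deltas '[{"claw": 1,"delta_pos": [0,0,0.5],"yaw": 0},{"claw": 1,"delta_pos": [0,0,0.4],"yaw": 0},{"claw": 1,"delta_pos": [0,0,0],"yaw": 0},{"claw": 1,"delta_pos": [0,0,0],"yaw": 0}]'

```text
clock: 24.72
eef_pos: [578.2, -171.5, 321.9]
tcp_rot: [3.142, -0.0, 3.028]
contact_force: [-0.4, 0.5, 0.3]
opening: 0.002
grasp_force: 0.0
```

Emit:
apply_moves --deltas '[{"claw": 1,"delta_pos": [0,0,0.05],"yaw": 0},{"claw": 1,"delta_pos": [0,0,0.05],"yaw": 0},{"claw": 1,"delta_pos": [0,0,0],"yaw": 0}]'

```text
clock: 25.1
eef_pos: [578.1, -171.5, 320.9]
tcp_rot: [-3.142, -0.0, 3.028]
contact_force: [-0.1, -0.3, -0.3]
opening: 0.001
grasp_force: 0.0
```

Emit:
apply_moves --deltas '[{"claw": 1,"delta_pos": [0,0,0.05],"yaw": 0},{"claw": 1,"delta_pos": [0,0,0.05],"yaw": 0},{"claw": 1,"delta_pos": [0,0,0],"yaw": 0}]'

```text
clock: 25.48
eef_pos: [578.1, -171.5, 319.9]
tcp_rot: [3.142, -0.0, 3.028]
contact_force: [0.3, 1.4, 0.1]
opening: 0.005
grasp_force: 0.0
```

Emit:
apply_moves --deltas '[{"claw": 1,"delta_pos": [0,0,0.05],"yaw": 0},{"claw": 1,"delta_pos": [0,0,0],"yaw": 0}]'

```text
clock: 25.72
eef_pos: [578.2, -171.5, 319.4]
tcp_rot: [3.142, -0.0, 3.028]
contact_force: [-1.1, -0.2, 0.6]
opening: -0.002
grasp_force: 0.0
```

```bash
python3 avg.py
```

```text
[-0.03  0.02 -0.03] [0.69 0.4  0.44] [-0.006  0.006  0.024] [ 578.17 -171.51  319.44] [-0.291  0.411  1.756 -0.     0.974 -1.748] 26.025
```

Emit:
apply_moves --deltas '[{"claw": 1,"delta_pos": [0,0,0.05],"yaw": 0},{"claw": 1,"delta_pos": [0,0,0],"yaw": 0}]'

```text
clock: 26.28
eef_pos: [578.1, -171.5, 318.9]
tcp_rot: [3.142, -0.0, 3.028]
contact_force: [0.5, 0.2, -0.6]
opening: -0.002
grasp_force: 0.0
```

```bash
python3 avg.py
```

```text
[ 0.28 -0.27  0.16] [0.47 0.61 0.27] [-0.004  0.007  0.001] [ 578.17 -171.51  318.92] [-0.291  0.412  1.757 -0.     0.973 -1.748] 26.575
```

Emit:
apply_moves --deltas '[{"claw": 1,"delta_pos": [0,0,0.05],"yaw": 0},{"claw": 1,"delta_pos": [0,0,0],"yaw": 0}]'

```text
clock: 26.82
eef_pos: [578.2, -171.6, 318.6]
tcp_rot: [-3.142, 0.0, 3.028]
contact_force: [-0.2, -0.7, 2.6]
opening: -0.001
grasp_force: 0.8
```

```bash
python3 avg.py
```

```text
[-0.27 -0.11  1.66] [0.3  0.32 0.36] [-0.004  0.036  0.009] [ 578.19 -171.52  318.53] [-0.291  0.412  1.757 -0.     0.972 -1.748] 27.125
```

Emit:
apply_moves --deltas '[{"claw": 1,"delta_pos": [0,0,0.05],"yaw": 0},{"claw": 1,"delta_pos": [0,0,0.05],"yaw": 0},{"claw": 1,"delta_pos": [0,0,0.05],"yaw": 0},{"claw": 1,"delta_pos": [0,0,0.05],"yaw": 0},{"claw": 1,"delta_pos": [0,0,0.05],"yaw": 0},{"claw": 1,"delta_pos": [0,0,0.03],"yaw": 0},{"claw": 1,"delta_pos": [0,0,0],"yaw": 0}]'

```text
clock: 28.0
eef_pos: [578.2, -171.5, 315.7]
tcp_rot: [-3.142, 0.0, 3.028]
contact_force: [-0.8, 0.1, 4.2]
opening: -0.003
grasp_force: 1.7
```

```bash
python3 avg.py
```

```text
[0.15 0.26 3.49] [0.23 0.46 0.5 ] [-0.003  0.017  0.   ] [ 578.19 -171.53  315.68] [-0.291  0.416  1.759 -0.     0.967 -1.748] 28.3
```

Emit:
apply_moves --deltas '[{"claw": 1,"delta_pos": [0,0,0.03],"yaw": 0},{"claw": 1,"delta_pos": [0,0,0],"yaw": 0},{"claw": 1,"delta_pos": [0,0,0],"yaw": 0}]'

```text
clock: 28.68
eef_pos: [578.2, -171.5, 315.4]
tcp_rot: [-3.142, 0.0, 3.028]
contact_force: [-0.8, 0.4, 3.1]
opening: -0.001
grasp_force: 1.8
```

```bash
python3 avg.py
```

```text
[ 0.29 -0.17  3.83] [0.38 0.41 0.44] [-0.015 -0.007 -0.003] [ 578.19 -171.52  315.36] [-0.291  0.416  1.759  0.     0.966 -1.748] 28.975
```

Emit:
apply_moves --deltas '[{"claw": 1,"delta_pos": [0,0,0.015],"yaw": 0},{"claw": 1,"delta_pos": [0,0,0],"yaw": 0},{"claw": 1,"delta_pos": [0,0,0],"yaw": 0}]'

```text
clock: 29.35
eef_pos: [578.2, -171.5, 315.2]
tcp_rot: [-3.142, 0.0, 3.028]
contact_force: [0.9, 0.2, 3.5]
opening: -0.003
grasp_force: 1.8
```

```bash
python3 avg.py
```

```text
[ 0.29 -0.71  3.76] [0.29 0.34 0.32] [ 0.004 -0.035 -0.024] [ 578.18 -171.51  315.2 ] [-0.291  0.416  1.759  0.     0.966 -1.748] 29.65
```

Emit:
apply_moves --deltas '[{"claw": 1,"delta_pos": [0,0,0.015],"yaw": 0},{"claw": 1,"delta_pos": [0,0,0],"yaw": 0},{"claw": 1,"delta_pos": [0,0,0],"yaw": 0}]'

```text
clock: 30.02
eef_pos: [578.2, -171.5, 315.0]
tcp_rot: [3.142, -0.0, 3.028]
contact_force: [0.3, 0.3, 3.4]
opening: 0.001
grasp_force: 1.9
```

```bash
python3 avg.py
```

```text
[ 0.13 -0.17  3.7 ] [0.41 0.6  0.51] [ 0.    -0.041  0.002] [ 578.17 -171.51  315.03] [-0.291  0.416  1.759 -0.     0.966 -1.748] 30.325
```

Emit:
apply_moves --deltas '[{"claw": 1,"delta_pos": [0,0,0.015],"yaw": 0},{"claw": 1,"delta_pos": [0,0,0],"yaw": 0},{"claw": 1,"delta_pos": [0,0,0],"yaw": 0}]'

```text
clock: 30.7
eef_pos: [578.2, -171.5, 315.0]
tcp_rot: [3.142, 0.0, 3.028]
contact_force: [0.4, -0.4, 5.5]
opening: -0.002
grasp_force: 2.6
```

```bash
python3 avg.py
```

```text
[0.04 0.26 5.23] [0.29 0.8  0.76] [-0.007 -0.008  0.015] [ 578.19 -171.52  314.97] [-0.291  0.416  1.759 -0.     0.966 -1.748] 31.0
```

Bottomed at about 5 N, which is gentle. I hold for over two seconds, then release.

Emit:
apply_moves --deltas '[{"claw": 1,"delta_pos": [0,0,0],"yaw": 0},{"claw": 1,"delta_pos": [0,0,0],"yaw": 0},{"claw": 1,"delta_pos": [0,0,0],"yaw": 0},{"claw": 1,"delta_pos": [0,0,0],"yaw": 0},{"claw": 1,"delta_pos": [0,0,0],"yaw": 0},{"claw": 1,"delta_pos": [0,0,0],"yaw": 0},{"claw": 1,"delta_pos": [0,0,0],"yaw": 0},{"claw": 1,"delta_pos": [0,0,0],"yaw": 0}]'

```text
clock: 32.0
eef_pos: [578.2, -171.5, 315.0]
tcp_rot: [-3.142, 0.0, 3.028]
contact_force: [-0.3, 0.0, 4.4]
opening: -0.003
grasp_force: 2.6
```

Emit:
apply_moves --deltas '[{"claw": 1,"delta_pos": [0,0,0],"yaw": 0},{"claw": 1,"delta_pos": [0,0,0],"yaw": 0},{"claw": 1,"delta_pos": [0,0,0],"yaw": 0},{"claw": 1,"delta_pos": [0,0,0],"yaw": 0},{"claw": 1,"delta_pos": [0,0,0],"yaw": 0},{"claw": 1,"delta_pos": [0,0,0],"yaw": 0},{"claw": 1,"delta_pos": [0,0,0],"yaw": 0},{"claw": 1,"delta_pos": [0,0,0],"yaw": 0}]'

```text
clock: 33.0
eef_pos: [578.2, -171.5, 315.0]
tcp_rot: [-3.142, 0.0, 3.028]
contact_force: [-0.7, -0.3, 4.8]
opening: -0.002
grasp_force: 2.6
```

Emit:
apply_moves --deltas '[{"claw": 1,"delta_pos": [0,0,-0.2],"yaw": 0},{"claw": 1,"delta_pos": [0,0,-0.3],"yaw": 0},{"claw": 1,"delta_pos": [0,0,-2],"yaw": 0},{"claw": 1,"delta_pos": [0,0,-3],"yaw": 0},{"claw": 1,"delta_pos": [0,0,-3],"yaw": 0},{"claw": 1,"delta_pos": [0,0,0],"yaw": 0},{"claw": 1,"delta_pos": [0,0,0],"yaw": 0},{"claw": 1,"delta_pos": [0,0,0],"yaw": 0}]'

```text
clock: 34.0
eef_pos: [577.7, -171.4, 398.5]
tcp_rot: [3.141, -0.002, 3.028]
contact_force: [-0.2, 0.4, -0.1]
opening: -0.003
grasp_force: 0.0
```

```bash
python3 - <<'E'
from h import *
from rig import r
f=r.grab_frame("scene");a=load("s3.npz")["img"];b=f["img"];k=12
up=lambda i,y0,y1,x0,x1:cv2.resize(i[y0:y1,x0:x1],None,fx=k,fy=k,interpolation=cv2.INTER_CUBIC)
B=up(b,228,256,238,264)
for n,(y0,y1,x0,x1) in {"tip":(231,237,246,254),"nut":(237,244,245,256)}.items():
    m=cv2.matchTemplate(B,up(a,y0,y1,x0,x1),cv2.TM_CCOEFF_NORMED);_,v,_,p=cv2.minMaxLoc(m)
    print(n,round(v,2),p[0]/k+238-x0,p[1]/k+228-y0)
E
python3 avg.py
```

```text
tip 0.98 -0.08333333333334281 0.08333333333334281
nut 0.98 0.08333333333334281 -0.08333333333334281
[ 0.01  0.14 -0.06] [0.48 0.62 0.41] [0.007 0.017 0.025] [ 578.07 -171.48  399.27] [-0.291  0.324  1.687  0.     1.131 -1.748] 34.35
```

The tip is back up, the nut is still at the top, and the arm is clear.

```bash
python3 -c "
from rig import r
print(r.sign_off())"
```

```text
the job is handed in; nothing more can be done
None
```

Job handed in, with no verdict returned: I backed the blue tank's lock nut off to what the torque and pictures indicate is its end stop, held the tip bottomed at about 5 N for over two seconds, and let it spring back up, with the arm clear and the spare tank, spool, tape and mug never approached.

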